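Take the dried bottle adapter off the carousel, find its bore and hold it bore-up

TASK

Turn the drying carousel by its peg one click anticlockwise (seen from above), so that the metal bottle adapter comes out from under the warm-air head and the carousel rests in its next click stop. Then find which end of the adapter has the blind bore, stand it bore-up by itself on the white bench paper with nothing holding it, and feel inside the bore with the fingertips until they touch the cushion at its bottom. Finish while holding the adapter in the gripper, bore-up and still, at least 10 cm clear above the paper, with the carousel left in that click stop and the bottle, beaker and boxes around undisturbed.

Things in the scene. Friction and masses are not known exactly. Their poses are not given: they have to be found in the camera images.
- carousel (a joint): angle of the carousel's turntable about its vertical axis, rad, growing anticlockwise seen from above. Click stops at 0 (start), 2.094 and 4.189: a sprung ball on the foot drops between two pins on the rim. Leaving a stop takes about 5 N at the peg; between stops it turns freely and stays where it is left, and within about 0.05 rad of a stop the ball centres it
- hub (a point): centre of the carousel, 34 mm above the bench, in the middle of the turntable's hub; it does not turn. The grey turntable is 300 mm across, its flat top 24 mm above the bench, with three round steel drain plates 95 mm from the centre
- dryer: fixed foot of the carousel with the warm-air head; origin under the hub, on the bench. Its x axis points from the hub to the head: a white disc 70 mm across, 100 mm from the hub, at heights 99 to 114 mm, on an arm from a post 185 mm from the hub (top 130 mm)
- peg (a point): top centre of the upright steel index peg on the turntable, 16 mm thick, rising 46 mm from the turntable (top 70 mm above the bench), 125 mm from the hub; it starts 150 degrees anticlockwise of the warm-air head and turns with the table
- adapter: bottle adapter: plain aluminium block 54 x 54 x 62 mm, about 0.4 kg, origin at its centre. Its x axis, the long one, points out of the end with the round blind bore: 42 mm wide, 25 mm deep to the cushion on its bottom; the other end is plain. It starts lying loose on the turntable under the warm-air head, the bore pointing any way horizontally, and rides with the turntable
- cushion: black rubber cushion 39 mm across and 3 mm thick, fixed in the bottom of the adapter's bore; origin at the centre of its underside, on the bore's axis 3 mm from the block's centre towards the open end; x axis out of the bore. Its exposed face is 6 mm from the block's centre
- paper: white bench paper fixed on the bench, 260 mm (its x) by 220 mm (its y), 3 mm thick; origin at the centre of its underside
- reagent: orange reagent bottle 56 mm across, 110 mm tall, loose bystander; origin under its centre
- tip_box: green pipette tip box with clear lid, 84 x 124 x 61 mm, loose bystander; origin under its centre
- slide_box: blue slide box 90 x 150 x 35 mm, loose bystander; origin under its centre
- beaker: small glass beaker 68 mm across, 80 mm tall, loose bystander; origin under its centre
Not all that is in view belongs to the job. Leave any brown or yellow look-alike of the adapter alone.

How it is judged:
By the outcome, as a careful person would: the job done as asked, in the order asked, and still so for the second after the job is handed in, while the arm keeps its last pose, push and grip.
It also fails if it takes over 72 s, if anything falls off the work surface, if the arm or the gripper's body presses on something with over 40 N, if the wrist force passes 120 N, or if a joint passes its speed limit or range.

ROBOT

A 6-joint arm with a two-finger parallel gripper is mounted at the origin on the work surface. World frame = base frame: x ahead of the robot, y to its left, z up, the work surface at z = 0. Lengths are in mm, angles in rad, forces in N, time in s.
With the tool pointing down it reaches from about 350 to 875 mm from the base axis. Payload 4.2 kg.
Tool frame: the origin (TCP) lies at the very end of the fingers, on their centre line; the grasp point (between the pads) lies 19 mm behind it; z points along the fingers, y is the line along which they close (so a half turn about z gives the same grasp; the last joint's range is limited). The gripper opens to 85 mm and grips with 20 to 120 N. Pads are 22 mm wide; open, the fingers measure 114 mm over their backs; the gripper's body (76 mm by 85 mm) begins 54 mm behind the grasp point. The pads swing forward as they close: fully open they stand 13 mm farther back than shut.
Start: joints at [1.384, 0.385, 0.008, 0, -1.194, -0.259], TCP at [269.454, 563.909, 231.312] pointing down, gripper open.
Joint ranges: [-3.14, 3.14], [-1.21, 2.06], [-1.07, 1.41], [-3.16, 2.05], [-2.99, -0.16], [-3.1, 3.1]. Speed limits (rad/s): [2.79, 2.79, 3.14, 3.14, 3.14, 3.14].

INTERFACE

Orientations are given as a unit quaternion [x, y, z, w].
In Python, from bench import arm, viewer gives the robot as it stands. The module is installed in compiled form; this text tells all that it offers.
- The arm moves only by the shell command python3 -m jog [OPENING], which reads ROWS from standard input. ROWS is a JSON list of rows, 1 to 10 of them, each of 6 numbers: dx, dy, dz in parts of the range, where 1.0 means 750 mm, then a rotation vector rx, ry, rz in shares of pi/2 rad (1.0 is pi/2 rad); each row is the pose to reach, as a shift and turn from the pose commanded when the command began, along the tool's axes at that moment; what a row does not reach only later rows make up. A row lasts 1/10 s, in which the tool goes at most 50 mm and 0.15 rad, less where a joint would pass 70% of its speed; a pose out of reach is approached as far as the arm can. OPENING is the finger opening in mm, set as the command begins (- or left out keeps the last). The fingers move at their own pace and stop on an object; the grip force is fixed at half the most. Time passes only in rows, so rows that do not move let the fingers close. It prints the time, the measured TCP pose, the force, the opening and the grip force at its end. Shift and turn numbers lie between -1 and 1, and a call with a number outside is refused. Input that does not fit is refused with a message, and nothing moves.
- arm.read_state(): the state, without advancing time (a new reading comes with each control period).
- viewer.get_image(name): name is "side" or "top" or "wrist"; returns (picture, depth): 400x640x3 uint8, blue, green, red; 400x640 float32, mm along the optical axis (not along the pixel's ray), 0 where there is no reading.
- viewer.get_calibration(name): a dict with "K" (3x3 intrinsics, pixels), "D" ([k1, k2, p1, p2, k3] as OpenCV has them; the pictures are not rectified), "rvec" (rotation vector, rad) and "tvec" (3), from world to camera coordinates, as OpenCV has them. Camera axes: x right, y down, z forward; pixel columns grow to the right and rows downward; lengths in mm; the calibration is good to about 2 mm. A picture is of the moment at which its call begins: read the wrist's pose just before it. get_calibration takes no time and is no camera call; for the wrist camera it gives the pose at the moment of the call.
- arm.job_done(): hands the job in; it is judged then, once.
The state is a dict: "clock": time; "joints": joint angles; "joint_vel": joint speeds; "joint_efforts": joint torques, N m; "position": TCP position; "ee_rot": TCP orientation; "contact_force": force on the tool from outside, world axes, zero at the start; "wrist_torque": the same for the moment, N m; "gripper_width": finger opening in mm; "grasp_force": force on a finger pad.
Only numpy, scipy, OpenCV 4.12 (cv2) and the standard library are available. Lean on these libraries where they do the work, as an engineer would, in place of code of your own. Each camera call takes 0.05 s, during which the arm holds its last target. There are 200 camera calls.

## Working session

There is one attempt and no reset: what is moved stays moved. The work goes in short steps, Python scripts to look and compute and a shell command to move; the robot and the scene stay as the last step left them, time stands still between calls to the robot, and variables do not carry over. Pictures are saved under pics/ and viewed, at most 10 in all, crops included, and the job is handed in when it is done.

```bash
mkdir -p pics; cat > h.py <<'E'
import numpy as np, cv2
from bench import arm, viewer
from scipy.spatial.transform import Rotation as R
def grab(n):
    c=viewer.get_calibration(n); im,d=viewer.get_image(n); return im,d,c
def pt(c,d,u,v,z=None):
    K=np.array(c["K"],float);D=np.array(c["D"],float)
    Rm=cv2.Rodrigues(np.array(c["rvec"],float))[0];t=np.array(c["tvec"],float).ravel()
    x,y=cv2.undistortPoints(np.array([[[u,v]]],float),K,D)[0,0]
    ray=Rm.T@np.array([x,y,1]);o=-Rm.T@t
    if z is None: return o+ray*float(d[int(round(v)),int(round(u))])
    return o+ray*(z-o[2])/ray[2]
def proj(c,P):
    return cv2.projectPoints(np.array(P,float).reshape(-1,3),np.array(c["rvec"],float),np.array(c["tvec"],float),np.array(c["K"],float),np.array(c["D"],float))[0].reshape(-1,2)
def totool(P):
    s=arm.read_state(); return R.from_quat(s["ee_rot"]).inv().apply(np.array(P)-np.array(s["position"]))
E
python3 - <<'E'
from h import *
s=arm.read_state();print(s)
for n in("top","side"):
    im,d,c=grab(n);cv2.imwrite(f"pics/{n}0.png",im);np.savez(f"{n}0.npz",im=im,d=d,**c);print(n,c)
E
```

```text
{'clock': 0.0, 'joints': array([ 1.38359822e+00,  3.85545036e-01,  6.62426420e-03, -4.96964489e-04,
       -1.19399108e+00, -2.58621868e-01]), 'joint_vel': array([ 1.96723634e-04,  5.85304015e-04, -1.85678742e-04, -2.47338824e-04,
        7.75855736e-05, -4.71881498e-04]), 'joint_efforts': array([-2.56442881e-04, -3.92290592e+01,  1.88396984e+01,  4.18603823e+00,
       -4.68166181e-03, -4.35892176e-06]), 'position': array([269.21799022, 563.39844913, 230.22822427]), 'ee_rot': array([ 9.75237431e-01, -2.21157817e-01, -1.93039237e-04,  1.06533265e-03]), 'contact_force': array([ 0.5537353 ,  0.30829423, -0.46059898]), 'wrist_torque': array([ 0.0627105 , -0.0182648 ,  0.05474669]), 'grasp_force': 0.0, 'gripper_width': 85.51573408327769}
top {'K': array([[385.568202  ,   0.        , 317.63757294],
       [  0.        , 385.568202  , 199.61564326],
       [  0.        ,   0.        ,   1.        ]]), 'D': array([-0.03194652,  0.        ,  0.        ,  0.        ,  0.        ]), 'rvec': array([ 2.11197165, -2.16806607,  0.15921283]), 'tvec': array([  70.37602539,  522.81992295, 1384.14000748])}
side {'K': array([[381.58634166,   0.        , 322.55061781],
       [  0.        , 381.58634166, 196.44657431],
       [  0.        ,   0.        ,   1.        ]]), 'D': array([-0.03817814,  0.        ,  0.        ,  0.        ,  0.        ]), 'rvec': array([ 2.04063789, -0.69976   ,  0.40073905]), 'tvec': array([-403.4682342 ,  243.9463979 ,  859.24736223])}
```

View pics/top0.png

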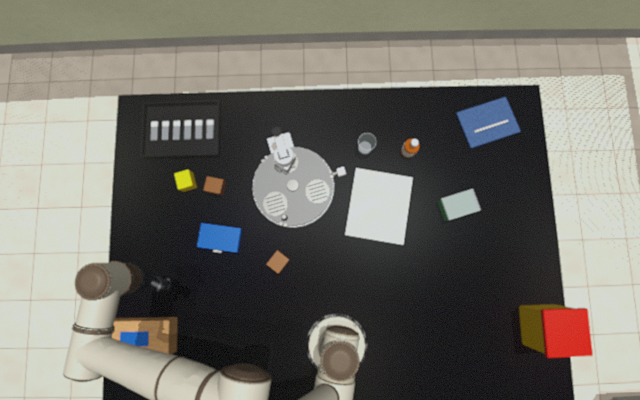

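View pics/side0.png

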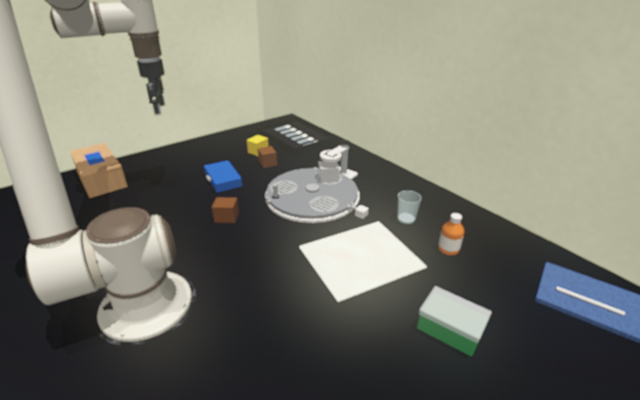

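Top view: hub (292,185), head and post (283,150), peg (284,218), paper about (379,206), detent foot (341,171). Side view: the grey block sits under the head, about (329,180). Adapter look-alikes in the top view: brown (214,185), brown (278,262), yellow (185,180) and the blue box (219,237). The adapter itself is the aluminium block under the head at (283,163). I'll measure and check the side crop.

```bash
python3 - <<'E'
from h import *
T=dict(np.load("top0.npz"));S=dict(np.load("side0.npz"))
for n,c,u,v,z in [("hub",T,292,185,44),("peg",T,284,217.5,70),("peg s",S,276,186,70),("head",T,283,157,114),("hubs",S,312.5,187,44),("det",T,341,171,None),("brown2",T,278,262,None),("brown1",T,214,185,None),("beak",T,367,143,80),("reag",T,412,147,110)]:
    print(n,pt(c,c["d"],u,v,z).round(), pt(c,c["d"],u,v).round())
for u,v in[(354,168),(413,176),(404,244),(346,236)]:print("paper",pt(T,T["d"],u,v,3).round())
# hub: fit grey disc 
a=cv2.resize(S["im"][135:230,255:385],None,fx=6,fy=6,interpolation=cv2.INTER_CUBIC)
cv2.imwrite("pics/crop1.png",a)
E
```

```text
hub [581. 150.  44.] [583. 151.  33.]
peg [458. 179.  70.] [458. 179.  68.]
peg s [459. 164.  70.] [463. 171.  65.]
head [670. 176. 114.] [670. 176. 114.]
hubs [571. 126.  44.] [583. 142.  32.]
det [632. -34.  31.] [632. -34.  31.]
brown2 [301. 204.  54.] [301. 204.  54.]
brown1 [586. 437.  59.] [586. 437.  59.]
beak [ 724. -130.   80.] [ 747. -140.    4.]
reag [ 696. -287.  110.] [ 702. -293.   88.]
paper [649. -86.   3.]
paper [ 612. -311.    3.]
paper [ 354. -261.    3.]
paper [390. -46.   3.]
```

View pics/crop1.png

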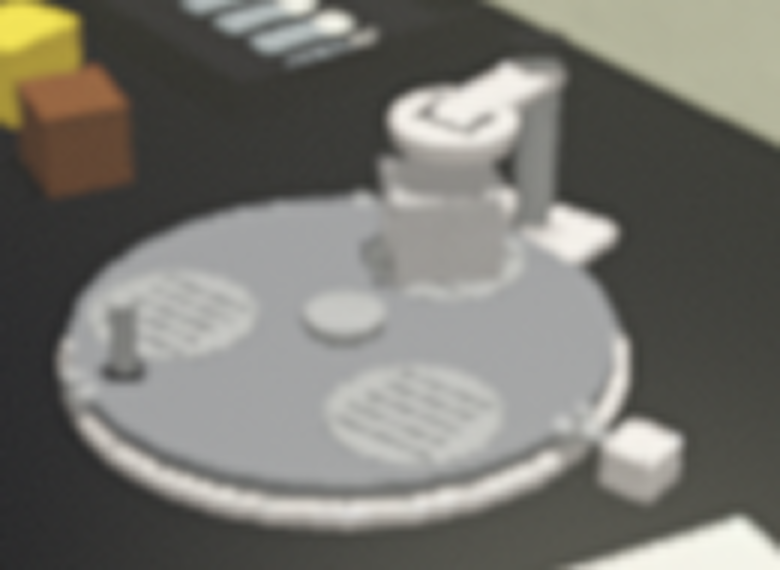

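The grey block sits loose under the head, and its near face is visible with no bore in it. The peg is at crop (123,340). Measured: hub (582,150), peg radius 127 (expected 125), peg at 167°, head at 17°, so the geometry is consistent. Moving above the peg.

Careful with the scale: shifts go in shares of 750 mm and turns go in shares of pi/2 rad. That gives: 336 mm / 750 = 0.448, 265 mm / 750 = 0.3533, 0.15 rad / 1.5708 = 0.0955.

```bash
echo '[[0.0533, 0.04, 0.0107, 0, 0, 0.0955], [0.1067, 0.08, 0.0213, 0, 0, 0.191], [0.16, 0.12, 0.032, 0, 0, 0.2865], [0.2133, 0.1667, 0.0427, 0, 0, 0.382], [0.2667, 0.2067, 0.0533, 0, 0, 0.4775], [0.32, 0.2533, 0.0667, 0, 0, 0.573], [0.3733, 0.2933, 0.08, 0, 0, 0.6685], [0.4133, 0.3267, 0.0933, 0, 0, 0.7639], [0.448, 0.3533, 0.0933, 0, 0, 0.8594], [0.448, 0.3533, 0.0933, 0, 0, 0.9549]]' | python3 -m jog 26 && echo '[[0, 0, 0, 0, 0, 0.0955], [0, 0, 0, 0, 0, 0.191], [0, 0, 0, 0, 0, 0.2865], [0, 0, 0, 0, 0, 0.382], [0, 0, 0, 0, 0, 0.4775], [0, 0, 0, 0, 0, 0.573], [0, 0, 0, 0, 0, 0.6685], [0, 0, 0, 0, 0, 0.7639], [0, 0, 0, 0, 0, 0.8594], [0, 0, 0, 0, 0, 0.904]]' | python3 -m jog
python3 - <<'E'
from h import *
s=arm.read_state();print(s["joints"].round(2),s["position"],R.from_quat(s["ee_rot"]).as_matrix().round(3),s["gripper_width"])
im,d,c=grab("wrist");cv2.imwrite("pics/w1.png",im);np.savez("w1.npz",im=im,d=d,**c)
print(proj(c,[[458,179,70],[582,150,34]]))
E
```

```text
clock: 1.1
position: [458.8, 176.2, 160.4]
ee_rot: [-0.558, 0.83, -0.0, -0.001]
contact_force: [-0.2, 0.7, 0.0]
gripper_width: 26.0
grasp_force: 0.0
clock: 2.1
position: [458.1, 179.8, 160.9]
ee_rot: [0.114, 0.993, -0.0, -0.0]
contact_force: [-0.5, 0.7, -0.2]
gripper_width: 26.1
grasp_force: 0.0
[ 0.7   0.23 -0.41 -0.   -0.93 -2.5 ] [458.05257831 179.7567342  160.94736109] [[-0.974  0.227 -0.001]
 [ 0.227  0.974 -0.   ]
 [ 0.001 -0.001 -1.   ]] 26.146794946731713
[[320.66360449 208.25885745]
 [320.62864215 324.03187282]]
```

View pics/w1.png

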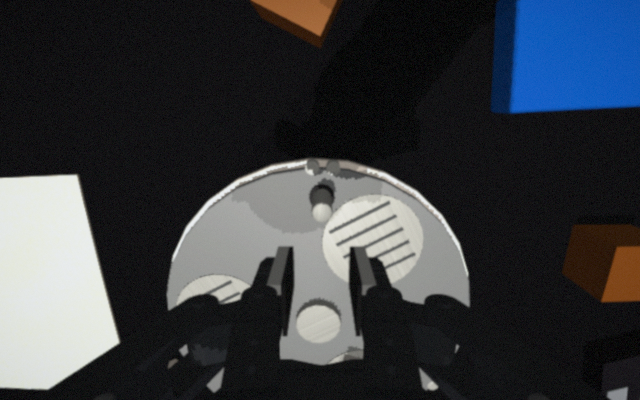

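The peg top is at (321,212), within 3 px of prediction, and the hub is at (319,321). I'll refine both and compute the arc.

```bash
python3 - <<'E'
from h import *
W=dict(np.load("w1.npz"))
p=pt(W,W["d"],321,212,70);h=pt(W,W["d"],319,321.5,34)
print(p,pt(W,W["d"],321,212),h,pt(W,W["d"],319,321),np.linalg.norm((p-h)[:2]))
# tool-axis offsets for arc; average hub
h=np.array([581.5,150]);pe=np.array([459.5,178.5])
a0=np.arctan2(*(pe-h)[::-1]);print(np.degrees(a0),np.linalg.norm(pe-h),totool([pe[0],pe[1],40]))
s=arm.read_state();M=R.from_quat(s["ee_rot"]).as_matrix()
for k in range(0,15):
    a=a0+k*2.094/14
    q=np.array([*(h+125*np.array([np.cos(a),np.sin(a)])),0]);st=np.array([*(h+125*np.array([np.cos(a0),np.sin(a0)])),0])
    print(k,(M.T@(q-st)).round(1), round(-k*2.094/14,3))
E
```

```text
[460.87186133 178.58491314  70.        ] [461.12354673 178.52580683  69.22046573] [578.86411159 149.1418506   34.        ] [578.54738326 149.21413713  33.67711575] 121.61029994332881
166.8511323047629 125.28467583866751 [ -1.76649969  -0.78780369 120.94159496]
0 [0. 0. 0.] 0.0
1 [ -1.4 -18.6   0. ] -0.15
2 [ -5.5 -36.8   0. ] -0.299
3 [-12.4 -54.2   0. ] -0.449
4 [-21.7 -70.4   0. ] -0.598
5 [-33.3 -85.    0. ] -0.748
6 [-47.  -97.7   0. ] -0.897
7 [ -62.5 -108.3    0. ] -1.047
8 [ -79.3 -116.4    0. ] -1.197
9 [ -97.1 -121.9    0. ] -1.346
10 [-115.6 -124.7   -0. ] -1.496
11 [-134.3 -124.7   -0. ] -1.645
12 [-152.7 -121.9   -0. ] -1.795
13 [-170.6 -116.4   -0. ] -1.944
14 [-1.874e+02 -1.083e+02 -1.000e-01] -2.094
```

Scaled: 121 mm / 750 = 0.1613, 118 mm / 750 = 0.1573.

```bash
echo '[[-0.0024, -0.0011, 0.04, 0, 0, 0], [-0.0024, -0.0011, 0.08, 0, 0, 0], [-0.0024, -0.0011, 0.1133, 0, 0, 0], [-0.0024, -0.0011, 0.14, 0, 0, 0], [-0.0024, -0.0011, 0.1573, 0, 0, 0], [-0.0024, -0.0011, 0.1613, 0, 0, 0], [-0.0024, -0.0011, 0.1613, 0, 0, 0]]' | python3 -m jog 26 && echo '[[-0.0005, -0.0124, 0, 0, 0, -0.0477], [-0.0019, -0.0248, 0, 0, 0, -0.0955], [-0.0041, -0.0371, 0, 0, 0, -0.1426], [-0.0073, -0.0491, 0, 0, 0, -0.1903], [-0.0115, -0.0608, 0, 0, 0, -0.2381], [-0.0165, -0.0723, 0, 0, 0, -0.2858], [-0.0223, -0.0833, 0, 0, 0, -0.3336], [-0.0289, -0.0939, 0, 0, 0, -0.3807], [-0.0363, -0.1039, 0, 0, 0, -0.4284], [-0.0444, -0.1133, 0, 0, 0, -0.4762]]' | python3 -m jog
python3 - <<'E'
from h import *
im,d,c=grab("wrist");cv2.imwrite("pics/w2.png",im)
im,d,c=grab("side");cv2.imwrite("pics/s2.png",cv2.resize(im[120:240,230:400],None,fx=4,fy=4,interpolation=cv2.INTER_CUBIC))
E
```

```text
clock: 2.85
position: [459.8, 178.6, 40.0]
ee_rot: [0.111, 0.994, -0.0, -0.0]
contact_force: [-0.8, -0.0, -0.2]
gripper_width: 26.0
grasp_force: 0.0
clock: 3.85
position: [473.6, 88.3, 41.3]
ee_rot: [-0.261, 0.965, 0.0, 0.0]
contact_force: [-1.3, 0.5, 0.5]
gripper_width: 25.8
grasp_force: 0.6
```

View pics/s2.png

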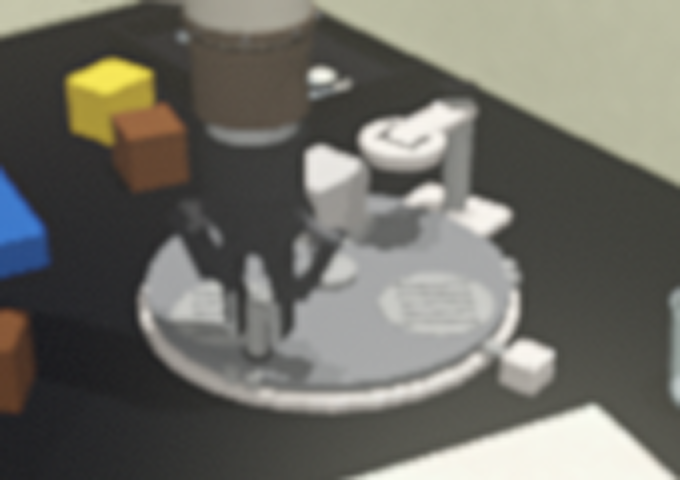

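The table is turning with the peg at crop (260,330) between the fingers, and the adapter is clear of the head at crop (335,190). I'll carry on to the stop, centre with the fingers, then release.

Scaled: -85 mm / 750 = -0.1133, -77.9 mm / 750 = -0.1039, -0.748 rad / 1.5708 = -0.4762.

```bash
echo '[[-0.0005, -0.0124, 0, 0, 0, -0.0477], [-0.0019, -0.0248, 0, 0, 0, -0.0955], [-0.0041, -0.0371, 0, 0, 0, -0.1426], [-0.0073, -0.0491, 0, 0, 0, -0.1903], [-0.0115, -0.0608, 0, 0, 0, -0.2381], [-0.0165, -0.0723, 0, 0, 0, -0.2858], [-0.0223, -0.0833, 0, 0, 0, -0.3336], [-0.0289, -0.0939, 0, 0, 0, -0.3807], [-0.0363, -0.1039, 0, 0, 0, -0.4284], [-0.0444, -0.1133, 0, 0, 0, -0.4762]]' | python3 -m jog && echo '[[-0.0005, -0.0124, 0, 0, 0, -0.0477], [-0.0019, -0.0248, 0, 0, 0, -0.0955], [-0.0041, -0.0371, 0, 0, 0, -0.1426], [-0.0073, -0.0491, 0, 0, 0, -0.1903], [-0.0115, -0.0608, 0, 0, 0, -0.2381], [-0.0165, -0.0723, 0, 0, 0, -0.2858], [-0.0223, -0.0833, 0, 0, 0, -0.3336], [-0.0289, -0.0939, 0, 0, 0, -0.3807], [-0.0289, -0.0939, 0, 0, 0, -0.3807], [-0.0289, -0.0939, 0, 0, 0, -0.3807]]' | python3 -m jog && echo '[[0, 0, 0, 0, 0, 0], [0, 0, 0, 0, 0, 0], [0, 0, 0, 0, 0, 0], [0, 0, 0, 0, 0, 0]]' | python3 -m jog 18 && echo '[[0, 0, 0, 0, 0, 0], [0, 0, 0, 0, 0, 0], [0, 0, 0, 0, 0, 0], [0, 0, 0, 0, 0, 0], [0, 0, -0.04, 0, 0, 0], [0, 0, -0.08, 0, 0, 0], [0, 0, -0.1333, 0, 0, 0], [0, 0, -0.2, 0, 0, 0], [0, 0, -0.24, 0, 0, 0], [0, 0, -0.24, 0, 0, 0]]' | python3 -m jog 60
python3 - <<'E'
from h import *
s=arm.read_state();print(s["joints"].round(2),R.from_quat(s["ee_rot"]).as_matrix().round(3))
im,d,c=grab("wrist");cv2.imwrite("pics/w3.png",im);np.savez("w3.npz",im=im,d=d,**c)
im,d,c=grab("top");np.savez("t3.npz",im=im,d=d,**c)
h=np.array([581,150])
a=np.radians(286.85);print(proj(c,[[h[0]+125*np.cos(a),h[1]+125*np.sin(a),70]]))
cv2.imwrite("pics/t3.png",cv2.resize(im[130:240,240:350],None,fx=5,fy=5,interpolation=cv2.INTER_CUBIC))
E
```

```text
clock: 4.95
position: [544.5, 31.5, 40.8]
ee_rot: [-0.594, 0.804, 0.0, -0.0]
contact_force: [-1.6, -0.6, -0.5]
gripper_width: 26.2
grasp_force: 0.6
clock: 5.95
position: [619.3, 32.1, 41.1]
ee_rot: [0.804, -0.594, 0.001, -0.001]
contact_force: [0.4, 0.3, -0.2]
gripper_width: 26.2
grasp_force: 0.0
clock: 6.35
position: [616.9, 31.3, 40.5]
ee_rot: [0.804, -0.594, -0.001, 0.001]
contact_force: [-5.7, 0.3, 4.4]
gripper_width: 18.4
grasp_force: 2.7
clock: 7.35
position: [621.6, 32.0, 226.7]
ee_rot: [0.805, -0.594, 0.004, -0.005]
contact_force: [0.2, -0.1, 0.3]
gripper_width: 60.0
grasp_force: 0.0
[ 0.31  0.38 -0.02  0.   -1.16 -0.01] [[ 0.295 -0.955  0.012]
 [-0.955 -0.295  0.002]
 [ 0.002 -0.012 -1.   ]]
[[324.1243027  173.10981796]]
```

View pics/t3.png

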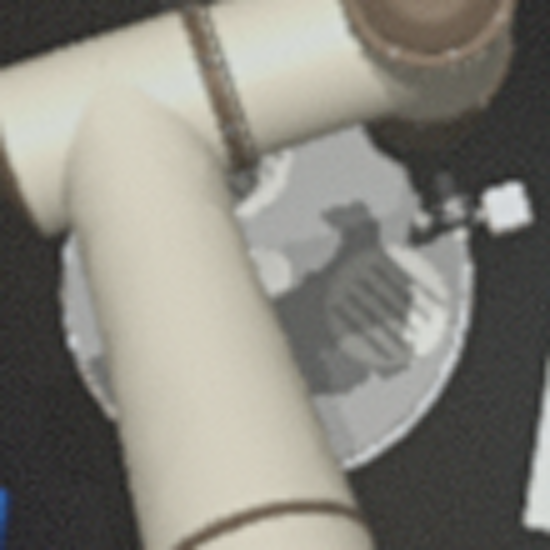

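The arm hides the peg here. I'll check the peg and locate the adapter from wrist and side depth.

```bash
cat >> h.py <<'E'
def cloud(c,d):
    v,u=np.mgrid[0:400,0:640];K=np.array(c["K"],float)
    xy=cv2.undistortPoints(np.stack([u,v],-1).reshape(-1,1,2).astype(float),K,np.array(c["D"],float)).reshape(400,640,2)
    P=np.dstack([xy,np.ones((400,640))])*d[...,None]
    Rm=cv2.Rodrigues(np.array(c["rvec"],float))[0];t=np.array(c["tvec"],float).ravel()
    P=(P-t)@Rm; P[d<=0]=np.nan; return P
E
python3 - <<'E'
from h import *
h=np.array([581,150])
im,d,c=grab("side");np.savez("s3.npz",im=im,d=d,**c)
W=dict(np.load("w3.npz"))
for n,(c_,d_) in {"w":(W,W["d"]),"s":(c,d)}.items():
    P=cloud(c_,d_);r=np.hypot(P[...,0]-h[0],P[...,1]-h[1])
    m=(P[...,2]>55)&(P[...,2]<76)&(abs(r-125)<20)&(np.hypot(P[...,0]-618,P[...,1]-31)<30)
    q=np.nanmedian(P[m],0) if m.any() else None
    print(n,"peg",m.sum(),q, None if q is None else np.degrees(np.arctan2(q[1]-h[1],q[0]-h[0])))
    m=(P[...,2]>70)&(P[...,2]<90)&(r<150)&(P[...,0]<590)&(P[...,1]>120)
    if m.sum()>20:
        Q=P[m][:,:2].astype(np.float32);print("adapter top",m.sum(),np.median(P[m],0),cv2.minAreaRect(Q))
print(proj(W,[[514,218,78],[512,214,24]]))
big=np.hstack([cv2.resize(W["im"],(480,300)),cv2.resize(im[130:230,250:370],(360,300),interpolation=cv2.INTER_CUBIC)])
cv2.imwrite("pics/m3.png",cv2.resize(big,(800,286)))
E
```

```text
w peg 258 [615.73150957  25.20438857  69.19216096] -74.44773533546358
adapter top 1052 [522.25240234 188.08109404  77.34153064] ((517.6647338867188, 197.21331787109375), (54.67018127441406, 37.70508575439453), 1.2805135250091553)
s peg 26 [613.26470211  22.53628434  65.94450694] -75.79517412639873
adapter top 192 [515.55856057 205.71722571  75.87804544] ((518.1806640625, 208.702880859375), (66.33234405517578, 56.649269104003906), 89.09571838378906)
[[365.46981861 373.68329894]
 [363.20337253 338.26985114]]
```

View pics/m3.png

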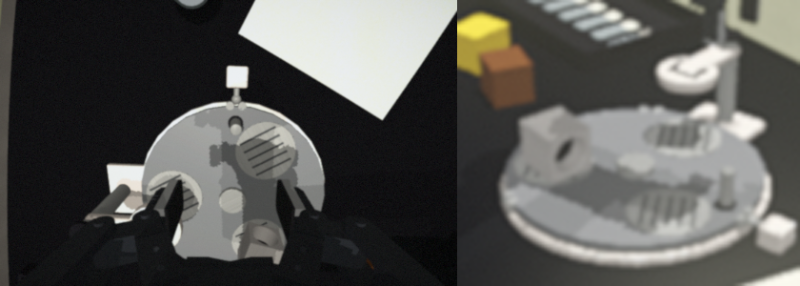

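Peg and pins sit at the detent: relative to the hub the peg is at −73.3°, as expected. The adapter lies at about (518,208), and its bore faces the side camera, roughly along −y (mosaic (570,150)). Plan: grasp with the tool tilted 30° towards +y, so that a 90° pitch stands it bore-up with the tool tilted 60°.

```bash
cat >> h.py <<'E'
def goal(P,Rd):
    s=arm.read_state();Rc=R.from_quat(s["ee_rot"])
    return Rc.inv().apply(np.array(P)-s["position"]).round(1),(Rc.inv()*R.from_matrix(Rd)).as_rotvec().round(3)
def Rz(y,z): y=np.array(y,float);z=np.array(z,float);y/=np.linalg.norm(y);z/=np.linalg.norm(z);return np.stack([np.cross(y,z),y,z],1)
E
python3 - <<'E'
from h import *
z=np.array([0,.5,-.866]);print(goal(np.array([518,208,51])-131*z,Rz([-1,0,0],z)))
E
```

```text
(array([-135.4,   62.8,   55.1]), array([ 0.08 , -0.519,  0.291]))
```

Scaled: -135 mm / 750 = -0.18, -105 mm / 750 = -0.14, -0.519 rad / 1.5708 = -0.3304.

```bash
echo '[[-0.0467, 0.0213, 0.0187, 0.0127, -0.0828, 0.0465], [-0.0933, 0.0427, 0.0373, 0.0255, -0.1655, 0.0929], [-0.14, 0.064, 0.056, 0.0382, -0.2483, 0.1401], [-0.18, 0.084, 0.0733, 0.0509, -0.3304, 0.1853], [-0.18, 0.084, 0.0733, 0.0509, -0.3304, 0.1853], [-0.18, 0.084, 0.0733, 0.0509, -0.3304, 0.1853]]' | python3 -m jog 85
python3 - <<'E'
from h import *
s=arm.read_state();print(s["joints"].round(2),s["position"],R.from_quat(s["ee_rot"]).as_matrix().round(3))
im,d,c=grab("wrist");cv2.imwrite("pics/w4.png",im);np.savez("w4.npz",im=im,d=d,**c)
P=cloud(c,d)
m=(P[...,2]>70)&(P[...,2]<86)&(np.hypot(P[...,0]-518,P[...,1]-208)<60)
print(m.sum(),np.median(P[m],0),cv2.minAreaRect(P[m][:,:2].astype(np.float32)))
E
```

```text
clock: 8.1
position: [518.0, 141.0, 163.8]
ee_rot: [0.683, -0.683, -0.182, -0.182]
contact_force: [0.6, 0.3, 0.3]
gripper_width: 84.5
grasp_force: 0.0
[ 0.24  0.31 -0.18 -0.6  -1.03  0.06] [518.0315722  141.0023597  163.77922458] [[ 0.    -1.    -0.001]
 [-0.867 -0.     0.498]
 [-0.498  0.001 -0.867]]
3884 [516.79977536 202.99082798  77.62410378] ((516.8112182617188, 210.8409423828125), (54.183834075927734, 64.0578842163086), 0.5908364057540894)
```

View pics/w4.png

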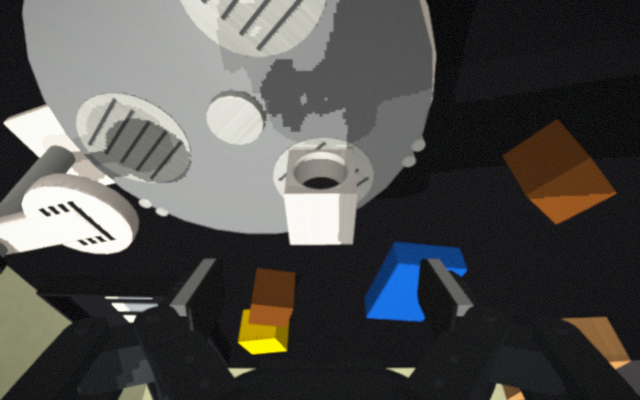

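The bore is clearly seen at (321,170), facing the camera along −y, with yaw below 1°. Centre is (517,209.5,51) with a top face of 54×64, which matches the given size. Going in to grasp.

Scaled: 151 mm / 750 = 0.2013, 148 mm / 750 = 0.1973.

```bash
echo '[[-0.004, 0.0013, 0.0467, 0, 0, 0], [-0.004, 0.0013, 0.0933, 0, 0, 0], [-0.004, 0.0013, 0.1333, 0, 0, 0], [-0.004, 0.0013, 0.1667, 0, 0, 0], [-0.004, 0.0013, 0.1867, 0, 0, 0], [-0.004, 0.0013, 0.1973, 0, 0, 0], [-0.004, 0.0013, 0.2013, 0, 0, 0], [-0.004, 0.0013, 0.2013, 0, 0, 0], [-0.004, 0.0013, 0.2013, 0, 0, 0]]' | python3 -m jog 85 && echo '[[0, 0, 0, 0, 0, 0], [0, 0, 0, 0, 0, 0], [0, 0, 0, 0, 0, 0], [0, 0, 0, 0, 0, 0], [0, 0, 0, 0, 0, 0], [0, 0, 0, 0, 0, 0], [0, 0, 0, 0, 0, 0]]' | python3 -m jog 40
```

```text
clock: 9.05
position: [518.5, 219.8, 37.0]
ee_rot: [0.684, -0.682, -0.182, -0.184]
contact_force: [-0.1, -0.4, 0.2]
gripper_width: 85.1
grasp_force: 0.0
clock: 9.75
position: [518.3, 219.8, 37.0]
ee_rot: [0.684, -0.682, -0.182, -0.184]
contact_force: [0.0, -2.3, 5.4]
gripper_width: 53.2
grasp_force: 54.7
```

Scaled: -156 mm / 750 = -0.208, -122 mm / 750 = -0.1627.

```bash
echo '[[-0.0067, 0, -0.0116, 0, 0, 0], [-0.02, 0, -0.0347, 0, 0, 0], [-0.04, 0, -0.0693, 0, 0, 0], [-0.0667, 0, -0.116, 0, 0, 0], [-0.0933, 0, -0.1627, 0, 0, 0], [-0.12, 0, -0.208, 0, 0, 0], [-0.12, 0, -0.208, 0, 0, 0]]' | python3 -m jog
python3 - <<'E'
from h import *
s=arm.read_state();print(s["joints"].round(2))
# final: tool z tilted 60deg, azimuth options
for az in(-90,-60,-40,-19):
    a=np.radians(az);z=np.array([np.cos(a)*.866,np.sin(a)*.866,-.5]);y=np.array([np.sin(a),-np.cos(a),0])
    print(az,goal(np.array([490,-165,37+150])+19*z,Rz(y,z)))
E
```

```text
clock: 10.45
position: [519.8, 220.7, 222.8]
ee_rot: [0.684, -0.681, -0.179, -0.189]
contact_force: [0.9, 0.4, -1.9]
gripper_width: 53.3
grasp_force: 55.9
[ 0.4   0.25 -0.11 -0.56 -1.05 -0.15]
-90 (array([ 370.2,   30.9, -163.2]), array([-0.015,  1.573, -0.003]))
-60 (array([ 368.4,   22.7, -162. ]), array([ 0.134,  1.531, -0.563]))
-40 (array([ 365.2,   18.3, -160.1]), array([ 0.234,  1.458, -0.933]))
-19 (array([ 360.8,   15.3, -157.5]), array([ 0.337,  1.342, -1.315]))
```

Scaled: 304 mm / 750 = 0.4053, 1.5 mm / 750 = 0.002, 0.1215 rad / 1.5708 = 0.0773.

```bash
echo '[[0.04, 0.002, -0.0173, 0.0124, 0.0773, -0.0497], [0.0813, 0.004, -0.036, 0.0248, 0.1547, -0.0993], [0.1213, 0.006, -0.0533, 0.0372, 0.232, -0.1483], [0.1627, 0.008, -0.0707, 0.0497, 0.3094, -0.198], [0.2027, 0.01, -0.0893, 0.0621, 0.3867, -0.2476], [0.244, 0.012, -0.1067, 0.0745, 0.4641, -0.2973], [0.284, 0.014, -0.124, 0.0872, 0.5411, -0.3463], [0.324, 0.016, -0.1427, 0.0993, 0.6188, -0.396], [0.3653, 0.018, -0.16, 0.112, 0.6961, -0.4456], [0.4053, 0.02, -0.1773, 0.1241, 0.7735, -0.4953]]' | python3 -m jog
cat > g.py <<'E'
from h import *
s=arm.read_state();print(s["joints"].round(2),s["position"].round(1),R.from_quat(s["ee_rot"]).as_matrix().round(3))
a=np.radians(-40);z=np.array([np.cos(a)*.866,np.sin(a)*.866,-.5]);y=np.array([np.sin(a),-np.cos(a),0])
print(goal(np.array([490,-165,37+150])+19*z,Rz(y,z)))
E
python3 g.py
```

```text
clock: 11.45
position: [515.9, -80.4, 194.1]
ee_rot: [0.833, -0.464, 0.293, 0.069]
contact_force: [1.7, -2.0, -2.3]
gripper_width: 53.3
grasp_force: 56.0
[ 0.19  0.08 -0.97  1.32 -0.49 -0.83] [515.9 -80.4 194.1] [[ 0.399 -0.813  0.424]
 [-0.733 -0.561 -0.386]
 [ 0.552 -0.157 -0.819]]
(array([55.2, 66.8, 44.7]), array([ 0.09,  0.43, -0.3 ]))
```

Scaled: 67 mm / 750 = 0.0893, 55 mm / 750 = 0.0733, 0.43 rad / 1.5708 = 0.2737.

```bash
echo '[[0.0187, 0.0227, 0.0147, 0.014, 0.0688, -0.0477], [0.0373, 0.044, 0.0293, 0.0286, 0.1369, -0.0955], [0.056, 0.0667, 0.044, 0.0427, 0.2037, -0.1432], [0.0733, 0.0893, 0.06, 0.0573, 0.2737, -0.191], [0.0733, 0.0893, 0.06, 0.0573, 0.2737, -0.191], [0.0733, 0.0893, 0.06, 0.0573, 0.2737, -0.191], [0.0733, 0.0893, 0.06, 0.0573, 0.2737, -0.191], [0.0733, 0.0893, 0.06, 0.0573, 0.2737, -0.191]]' | python3 -m jog; python3 g.py
```

```text
clock: 12.25
position: [518.3, -102.6, 250.5]
ee_rot: [0.817, -0.316, 0.444, 0.19]
contact_force: [-0.8, 0.3, -3.1]
gripper_width: 53.8
grasp_force: 56.3
[-0.    0.04 -1.07  2.05 -0.73 -1.05] [ 518.3 -102.6  250.5] [[ 0.406 -0.685  0.605]
 [-0.347 -0.728 -0.591]
 [ 0.845  0.03  -0.534]]
(array([-42.8,  61.7,  72.5]), array([ 0.064,  0.04 , -0.003]))
```

j3 and j4 are at their limits (near-singular with the tool pointing outwards). I'll use azimuth −90 instead, which needs moderate wrist angles.

```bash
cat > g.py <<'E'
from h import *
import sys
az,X,Y,Z=map(float,sys.argv[1:5])
s=arm.read_state();print(s["joints"].round(2),s["position"].round(1))
M=R.from_quat(s["ee_rot"]).as_matrix();print(M.round(3),"bore dir",M[:,0].round(3)*.866-M[:,2].round(3)*.5,"adapter c",(s["position"]-19*M[:,2]).round(1))
a=np.radians(az);z=np.array([np.cos(a)*.866,np.sin(a)*.866,-.5]);y=np.array([np.sin(a),-np.cos(a),0])
print(goal(np.array([X,Y,Z])+19*z,Rz(y,z)))
E
python3 g.py -90 500 -150 230
```

```text
[-0.    0.04 -1.07  2.05 -0.73 -1.05] [ 518.3 -102.6  250.5]
[[ 0.406 -0.685  0.605]
 [-0.347 -0.728 -0.591]
 [ 0.845  0.03  -0.534]] bore dir [ 0.049096 -0.005002  0.99877 ] adapter c [506.8 -91.4 260.6]
(array([-10.6,  58.2,  42.6]), array([-0.684,  0.025,  0.446]))
```

Scaled: 58 mm / 750 = 0.0773, 50 mm / 750 = 0.0667, -0.684 rad / 1.5708 = -0.4354.

```bash
echo '[[-0.0027, 0.0133, 0.0093, -0.07, 0.0025, 0.0471], [-0.0053, 0.0267, 0.0187, -0.1464, 0.0051, 0.0955], [-0.008, 0.04, 0.028, -0.2165, 0.0076, 0.1401], [-0.0107, 0.0533, 0.0373, -0.2865, 0.0102, 0.191], [-0.012, 0.0667, 0.0467, -0.3629, 0.0127, 0.2355], [-0.0141, 0.0773, 0.0568, -0.4354, 0.0159, 0.2839], [-0.0141, 0.0773, 0.0568, -0.4354, 0.0159, 0.2839], [-0.0141, 0.0773, 0.0568, -0.4354, 0.0159, 0.2839], [-0.0141, 0.0773, 0.0568, -0.4354, 0.0159, 0.2839], [-0.0141, 0.0773, 0.0568, -0.4354, 0.0159, 0.2839]]' | python3 -m jog; python3 g.py -90 500 -150 230
```

```text
clock: 13.25
position: [499.6, -167.6, 221.6]
ee_rot: [-0.612, 0.612, -0.354, -0.354]
contact_force: [0.4, 0.6, -2.5]
gripper_width: 53.4
grasp_force: 56.4
[ 0.34  0.35 -0.77  1.05 -1.24 -1.13] [ 499.6 -167.6  221.6]
[[-0.001 -1.    -0.   ]
 [-0.499  0.001 -0.867]
 [ 0.867 -0.001 -0.499]] bore dir [-8.660000e-04  1.366000e-03  1.000322e+00] adapter c [ 499.6 -151.2  231.1]
(array([-1.6, -0.4, -0.5]), array([ 0.   , -0.002, -0.001]))
```

Bore direction is exactly up. Lowering towards the paper, with the last 8 mm slow.

Scaled: -155 mm / 750 = -0.2067, 112 mm / 750 = 0.1493.

```bash
echo '[[-0.0333, 0, 0.024, 0, 0, 0], [-0.0667, 0, 0.048, 0, 0, 0], [-0.1, 0, 0.072, 0, 0, 0], [-0.1333, 0, 0.096, 0, 0, 0], [-0.1667, 0, 0.12, 0, 0, 0], [-0.1893, 0, 0.1373, 0, 0, 0], [-0.2027, 0, 0.1467, 0, 0, 0], [-0.2067, 0, 0.1493, 0, 0, 0], [-0.2067, 0, 0.1493, 0, 0, 0], [-0.2067, 0, 0.1493, 0, 0, 0]]' | python3 -m jog
python3 - <<'E'
from h import *
im,d,c=grab("side");P=cloud(c,d)
m=(P[...,2]>60)&(P[...,2]<90)&(np.hypot(P[...,0]-498,P[...,1]+172)<38)
Q=P[m];print(m.sum(),np.percentile(Q[:,2],[2,50,98]))
im,d,c=grab("top");P=cloud(c,d)
m=(P[...,2]>30)&(P[...,2]<95)&(np.hypot(P[...,0]-498,P[...,1]+172)<38);Q=P[m]
print(m.sum(),np.percentile(Q[:,2],[5,25,50,75,95]) if m.any() else 0)
E
```

```text
clock: 14.25
position: [501.3, -186.8, 32.1]
ee_rot: [-0.611, 0.613, -0.355, -0.353]
contact_force: [-1.0, -0.2, -2.7]
gripper_width: 53.9
grasp_force: 56.4
293 [60.36162732 68.23175495 71.78430257]
285 [41.96508222 47.56293258 58.10309966 71.02467961 75.78433121]
```

Scaled: -5.5 mm / 750 = -0.0073, -5 mm / 750 = -0.0067.

```bash
echo '[[-0.0027, 0, 0.0016, 0, 0, 0], [-0.0053, 0, 0.0031, 0, 0, 0], [-0.0067, 0, 0.0039, 0, 0, 0], [-0.0073, 0, 0.0043, 0, 0, 0], [-0.0073, 0, 0.0043, 0, 0, 0]]' | python3 -m jog ; for i in 1 ; do echo '[[-0.0007, 0, 0.0004, 0, 0, 0], [-0.0012, 0, 0.0007, 0, 0, 0], [-0.0012, 0, 0.0007, 0, 0, 0]]' | python3 -m jog; done
```

```text
clock: 14.85
position: [500.9, -187.2, 25.4]
ee_rot: [-0.611, 0.612, -0.355, -0.354]
contact_force: [-1.0, 1.8, 2.1]
gripper_width: 53.6
grasp_force: 57.1
clock: 15.15
position: [501.0, -187.4, 25.5]
ee_rot: [-0.611, 0.612, -0.356, -0.355]
contact_force: [-2.5, 4.7, 7.5]
gripper_width: 53.1
grasp_force: 57.6
```

Scaled: -150 mm / 750 = -0.2, -120 mm / 750 = -0.16.

```bash
echo '[[0, 0, 0, 0, 0, 0], [0, 0, 0, 0, 0, 0], [0, 0, 0, 0, 0, 0], [0, 0, 0, 0, 0, 0], [0, 0, 0, 0, 0, 0]]' | python3 -m jog 84 && echo '[[0, 0, -0.0133, 0, 0, 0], [0, 0, -0.0333, 0, 0, 0], [0, 0, -0.0667, 0, 0, 0], [0, 0, -0.1067, 0, 0, 0], [0, 0, -0.16, 0, 0, 0], [0, 0, -0.2, 0, 0, 0], [0, 0, -0.2, 0, 0, 0], [0, 0, -0.2, 0, 0, 0]]' | python3 -m jog
python3 - <<'E'
from h import *
s=arm.read_state();print(s["joints"].round(2),s["position"])
for n in("wrist","side"):
    im,d,c=grab(n);P=cloud(c,d)
    m=(P[...,2]>58)&(P[...,2]<72)&(np.hypot(P[...,0]-498,P[...,1]+175)<55)
    if m.sum()>20:
        Q=P[m];print(n,m.sum(),np.percentile(Q[:,2],[5,50,95]),cv2.minAreaRect(Q[:,:2].astype(np.float32)))
    if n=="wrist": cv2.imwrite("pics/w5.png",im)
E
```

```text
clock: 15.65
position: [500.6, -187.2, 23.6]
ee_rot: [-0.611, 0.613, -0.354, -0.354]
contact_force: [0.1, 0.0, 0.5]
gripper_width: 83.8
grasp_force: 0.0
clock: 16.45
position: [500.8, -56.4, 98.5]
ee_rot: [-0.612, 0.612, -0.354, -0.354]
contact_force: [-0.7, -0.4, -0.7]
gripper_width: 83.8
grasp_force: 0.0
[ 0.56  0.59 -0.76  0.92 -1.18 -1.37] [500.79872275 -56.44692727  98.47236737]
wrist 2316 [59.01948967 64.00866598 64.94686797] ((499.2917175292969, -172.4996795654297), (55.99604415893555, 54.14236831665039), 89.64859008789062)
side 211 [58.81018496 62.45642095 64.46058325] ((500.5011901855469, -174.1654510498047), (57.6500244140625, 56.15983200073242), 89.65198516845703)
```

View pics/w5.png

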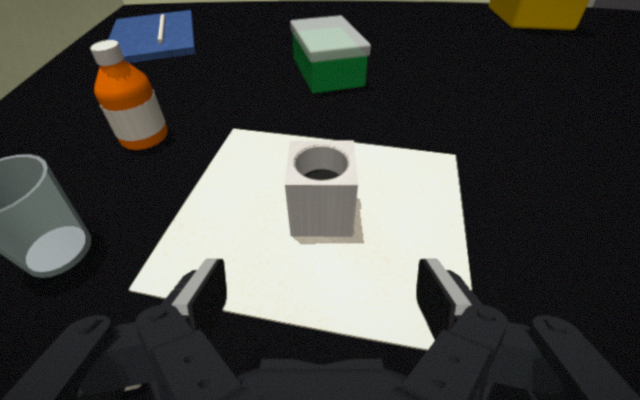

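The adapter stands alone bore-up on the paper: bore at (322,162), top at z≈65 as expected, centre (499.5,−172.8). Now going vertical with closed fingers above the bore.

```bash
python3 - <<'E'
from h import *
print(goal([499.5,-172.8,130],Rz([-1,0,0],[0,0,-1])), goal([500,-56,160],np.eye(3)))
E
```

```text
(array([84.8,  0.2, 83.7]), array([ 0.002, -1.05 , -0.002])) (array([ 52.7,   0. , -32.6]), array([-1.58 ,  1.583, -0.914]))
```

Scaled: 85 mm / 750 = 0.1133, 84 mm / 750 = 0.112, -1.05 rad / 1.5708 = -0.6685.

```bash
echo '[[0.0267, 0, -0.02, 0, -0.0637, 0], [0.06, 0, -0.0333, 0, -0.1592, 0], [0.0773, 0, -0.0067, 0, -0.2546, 0], [0.0867, 0, 0.0267, 0, -0.3501, 0], [0.096, 0, 0.0533, 0, -0.4456, 0], [0.104, 0, 0.08, 0, -0.5411, 0], [0.1093, 0, 0.1, 0, -0.6175, 0], [0.1133, 0, 0.112, 0, -0.6685, 0], [0.1133, 0, 0.112, 0, -0.6685, 0], [0.1133, 0, 0.112, 0, -0.6685, 0]]' | python3 -m jog 0
python3 - <<'E'
from h import *
s=arm.read_state();print(s["joints"].round(2))
print(goal([499.5,-172.8,75],Rz([-1,0,0],[0,0,-1])))
im,d,c=grab("top");P=cloud(c,d)
im,d,c=grab("wrist");P=cloud(c,d);m=(P[...,2]>60)&(P[...,2]<70)&(np.hypot(P[...,0]-499,P[...,1]+173)<60);print(m.sum(),cv2.minAreaRect(P[m][:,:2].astype(np.float32)) if m.sum()>5 else 0)
E
```

```text
clock: 17.55
position: [499.2, -174.1, 129.4]
ee_rot: [-0.705, 0.709, 0.001, -0.0]
contact_force: [0.3, 0.0, 0.4]
gripper_width: 0.1
grasp_force: 0.0
[-0.03  0.32 -0.37  0.   -0.88  0.02]
(array([-1.3, -0.4, 54.4]), array([ 0.001,  0.   , -0.006]))
3389 ((499.43695068359375, -172.9566650390625), (54.78960037231445, 54.305301666259766), 89.57293701171875)
```

Careful with the scale: shifts go in shares of 750 mm and turns go in shares of pi/2 rad. That gives: 84 mm / 750 = 0.112, 81 mm / 750 = 0.108.

```bash
echo '[[-0.0016, -0.0004, 0.0333, 0, 0, 0], [-0.0016, -0.0004, 0.06, 0, 0, 0], [-0.0016, -0.0004, 0.0733, 0, 0, 0], [-0.0016, -0.0004, 0.0813, 0, 0, 0], [-0.0016, -0.0004, 0.088, 0, 0, 0], [-0.0016, -0.0004, 0.0947, 0, 0, 0], [-0.0016, -0.0004, 0.1013, 0, 0, 0], [-0.0016, -0.0004, 0.108, 0, 0, 0], [-0.0016, -0.0004, 0.112, 0, 0, 0], [-0.0016, -0.0004, 0.112, 0, 0, 0]]' | python3 -m jog 0 && echo '[[0, 0, 0.0009, 0, 0, 0], [0, 0, 0.0019, 0, 0, 0], [0, 0, 0.0027, 0, 0, 0], [0, 0, 0.0035, 0, 0, 0], [0, 0, 0.0043, 0, 0, 0], [0, 0, 0.0043, 0, 0, 0]]' | python3 -m jog
```

```text
clock: 18.65
position: [500.7, -171.0, 45.9]
ee_rot: [-0.707, 0.708, 0.0, 0.0]
contact_force: [0.6, 0.3, 0.5]
gripper_width: -0.2
grasp_force: 0.0
clock: 19.25
position: [500.9, -170.9, 43.0]
ee_rot: [-0.707, 0.708, 0.0, 0.001]
contact_force: [-0.2, 0.2, 0.6]
gripper_width: -0.2
grasp_force: 0.0
```

Scaled: 2.4 mm / 750 = 0.0032, 1.2 mm / 750 = 0.0016.

```bash
echo '[[0.0013, 0.0013, 0.0008, 0, 0, 0], [0.0013, 0.0013, 0.0016, 0, 0, 0], [0.0013, 0.0013, 0.0024, 0, 0, 0], [0.0013, 0.0013, 0.0032, 0, 0, 0], [0.0013, 0.0013, 0.0032, 0, 0, 0]]' | python3 -m jog && echo '[[0, 0, 0.0007, 0, 0, 0], [0, 0, 0.0013, 0, 0, 0], [0, 0, 0.0013, 0, 0, 0]]' | python3 -m jog&& echo '[[0, 0, 0.0007, 0, 0, 0], [0, 0, 0.0013, 0, 0, 0], [0, 0, 0.0013, 0, 0, 0]]' | python3 -m jog
```

```text
clock: 19.75
position: [499.9, -172.0, 40.6]
ee_rot: [-0.707, 0.708, 0.0, 0.001]
contact_force: [-0.7, -0.5, 0.9]
gripper_width: 0.0
grasp_force: 0.0
clock: 20.05
position: [500.1, -171.9, 40.1]
ee_rot: [-0.707, 0.707, -0.0, 0.001]
contact_force: [-1.1, 1.0, 4.7]
gripper_width: 0.2
grasp_force: 2.1
clock: 20.35
position: [500.1, -172.0, 40.1]
ee_rot: [-0.707, 0.707, -0.0, 0.001]
contact_force: [-2.9, 2.3, 10.7]
gripper_width: -0.3
grasp_force: 5.4
```

The fingertips met the cushion at z=40.1 (expected 40) with about 10 N. Now back out, open, regrasp from above.

Scaled: -70 mm / 750 = -0.0933, -50 mm / 750 = -0.0667.

```bash
echo '[[0, 0, -0.0067, 0, 0, 0], [0, 0, -0.02, 0, 0, 0], [0, 0, -0.04, 0, 0, 0], [0, 0, -0.0667, 0, 0, 0], [0, 0, -0.0933, 0, 0, 0], [0, 0, -0.0933, 0, 0, 0]]' | python3 -m jog && echo '[[0, 0, 0, 0, 0, 0], [0, 0, 0, 0, 0, 0], [0, 0, 0, 0, 0, 0], [0, 0, 0, 0, 0, 0], [0, 0, 0, 0, 0, 0], [0, 0, 0, 0, 0, 0]]' | python3 -m jog 85
python3 - <<'E'
from h import *
im,d,c=grab("wrist");P=cloud(c,d);m=(P[...,2]>60)&(P[...,2]<70)&(np.hypot(P[...,0]-499,P[...,1]+173)<60);q=cv2.minAreaRect(P[m][:,:2].astype(np.float32));print(m.sum(),q,np.median(P[m],0))
print(goal([*q[0],20],Rz([-1,0,0],[0,0,-1])))
E
```

```text
clock: 20.95
position: [502.1, -172.3, 111.8]
ee_rot: [-0.707, 0.707, -0.003, 0.003]
contact_force: [0.3, 0.6, -0.6]
gripper_width: -0.1
grasp_force: 0.0
clock: 21.55
position: [499.8, -172.0, 108.4]
ee_rot: [-0.707, 0.708, 0.0, 0.001]
contact_force: [1.0, 0.0, 0.1]
gripper_width: 84.3
grasp_force: 0.0
4476 ((499.3230285644531, -172.85140991210938), (55.359130859375, 54.29222106933594), 89.81285858154297) [ 499.77696322 -175.82670467   64.41511399]
(array([ 1. ,  0.6, 88.5]), array([-0.001,  0.001, -0.001]))
```

Scaled: 88 mm / 750 = 0.1173, 84 mm / 750 = 0.112.

```bash
echo '[[0.0013, 0.0007, 0.0267, 0, 0, 0], [0.0013, 0.0007, 0.0533, 0, 0, 0], [0.0013, 0.0007, 0.08, 0, 0, 0], [0.0013, 0.0007, 0.1, 0, 0, 0], [0.0013, 0.0007, 0.112, 0, 0, 0], [0.0013, 0.0007, 0.1173, 0, 0, 0], [0.0013, 0.0007, 0.1173, 0, 0, 0]]' | python3 -m jog 85 && echo '[[0, 0, 0, 0, 0, 0], [0, 0, 0, 0, 0, 0], [0, 0, 0, 0, 0, 0], [0, 0, 0, 0, 0, 0], [0, 0, 0, 0, 0, 0], [0, 0, 0, 0, 0, 0], [0, 0, 0, 0, 0, 0]]' | python3 -m jog 40 && echo '[[0, 0, -0.0067, 0, 0, 0], [0, 0, -0.02, 0, 0, 0], [0, 0, -0.0467, 0, 0, 0], [0, 0, -0.0867, 0, 0, 0], [0, 0, -0.1267, 0, 0, 0], [0, 0, -0.1667, 0, 0, 0], [0, 0, -0.1933, 0, 0, 0], [0, 0, -0.2067, 0, 0, 0], [0, 0, -0.2133, 0, 0, 0], [0, 0, -0.2133, 0, 0, 0]]' | python3 -m jog && echo '[[0, 0, 0, 0, 0, 0], [0, 0, 0, 0, 0, 0], [0, 0, 0, 0, 0, 0], [0, 0, 0, 0, 0, 0], [0, 0, 0, 0, 0, 0]]' | python3 -m jog
python3 - <<'E'
from h import *
im,d,c=grab("side");P=cloud(c,d)
r=np.hypot(P[...,0]-499,P[...,1]+173);m=(r<45)&(P[...,2]>60)&(P[...,2]<240);print("adapter z",np.percentile(P[m][:,2],[1,5,50]))
im,d,c=grab("top");P=cloud(c,d);h=np.array([581,150])
m=(P[...,2]>55)&(P[...,2]<76)&(np.hypot(P[...,0]-617,P[...,1]-30)<30);q=np.median(P[m],0) if m.any() else None;print("peg",m.sum(),q)
T=dict(np.load("top0.npz"));print("changes",[(u,v,int(cv2.absdiff(im,T["im"])[v-8:v+8,u-8:u+8].mean())) for u,v in[(367,143),(412,147),(490,122),(460,205),(278,262),(214,185)]])
E
```

```text
clock: 22.3
position: [499.5, -173.0, 20.5]
ee_rot: [-0.707, 0.708, 0.0, 0.001]
contact_force: [0.3, -0.1, 0.5]
gripper_width: 85.3
grasp_force: 0.0
clock: 23.0
position: [500.4, -173.0, 21.7]
ee_rot: [-0.707, 0.707, -0.001, 0.001]
contact_force: [0.9, 1.6, 7.3]
gripper_width: 53.3
grasp_force: 64.1
clock: 24.0
position: [498.9, -173.0, 180.4]
ee_rot: [-0.707, 0.708, 0.0, 0.001]
contact_force: [-0.0, -0.5, -3.5]
gripper_width: 53.2
grasp_force: 63.7
clock: 24.5
position: [499.3, -173.1, 180.4]
ee_rot: [-0.707, 0.708, 0.0, 0.0]
contact_force: [0.0, -0.1, -3.0]
gripper_width: 54.0
grasp_force: 63.7
adapter z [160.77411562 164.3015869  203.3873718 ]
peg 0 None
changes [(367, 143, 1), (412, 147, 2), (490, 122, 1), (460, 205, 1), (278, 262, 2), (214, 185, 2)]
```

```bash
python3 - <<'E'
from h import *
S=dict(np.load("s3.npz"));im,d,c=grab("side")
for n,(i,dd) in {"before":(S["im"],S["d"]),"now":(im,d)}.items():
    P=cloud(c,dd);m=(P[...,2]>45)&(P[...,2]<76)&(np.hypot(P[...,0]-615,P[...,1]-25)<25);print(n,m.sum(),np.median(P[m],0) if m.any() else 0)
cv2.imwrite("pics/end.png",cv2.resize(im[70:270,220:480],(780,600),interpolation=cv2.INTER_CUBIC))
E
```

```text
before 43 [613.18649914  22.17131004  60.63190865]
now 43 [612.46699274  21.39693831  58.9191932 ]
```

View pics/end.png

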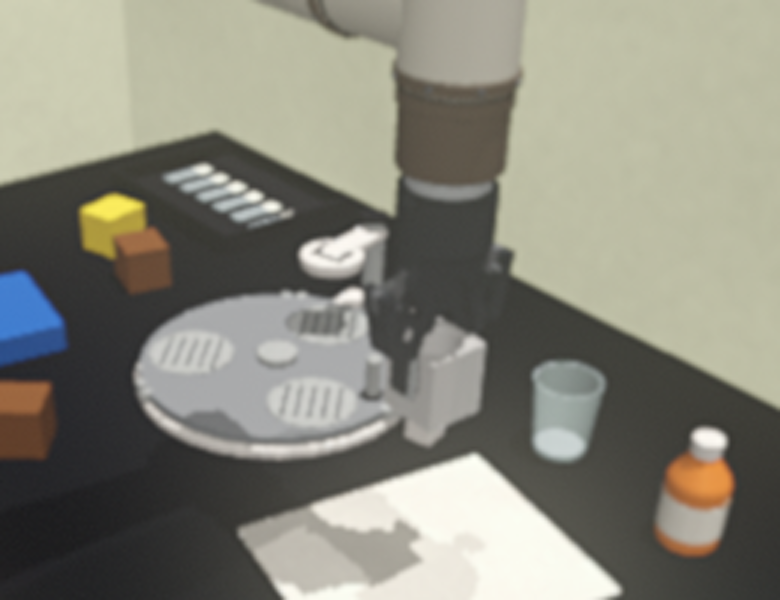

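The gripper holds the adapter high above the paper at about (445,385). The peg at (373,375) is still in the stop, and the beaker and bottle are undisturbed. Handing in.

```bash
python3 -c "
from bench import arm
print(arm.job_done())"
```

```text
the job is handed in; nothing more can be done
None
```

I handed the job in at about 25 s: the carousel rests in its next click stop, the adapter stood bore-up on the paper, the fingertips touched the cushion at z ≈ 40 mm, and the gripper now holds it still, bore-up, about 16 cm above the paper; in the final pictures the bottle, beaker and boxes had not moved.

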